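Set the drag nut on the solder reel

TASK

A reel of solder (silver wire, blue flanges) and a reel of red wire (black flanges) have been put on the two spindles of the reel stand, in either order. On the spindle that carries the solder, screw the knurled brass nut down clockwise until it bottoms on the reel, then back it off a quarter turn so that the reel runs free, and finish while still gripping the nut there, because its thread is wet with locking compound and the setting must not creep. Leave the wire reel's nut and the other things on the desk as they are.

Things in the scene. Friction and masses are not known exactly. Their poses are not given: they have to be found in the camera images.
- stand: twin reel stand, fixed to the desk: dark cast base 100 x 230 mm, top 16 mm above the desk; origin under its centre on the desk, x across the base, y along it, z up. Two upright threaded steel spindles 10 mm thick at (8, +65) mm (nut A) and (8, -65) mm (nut B) in its frame, tops 87 mm above the desk. Before each reel, at x = -42 mm, a wire guide 45 mm high.
- nut_a: knurled brass nut A on the spindle at the stand's +y end; 32 mm across, 22 mm tall, with a white nylon washer at its foot; origin on the spindle axis at the nut's underside, z up. Grip it across its sides from above. It can never come off the spindle.
- nut_b: knurled brass nut B on the spindle at the stand's -y end; 32 mm across, 22 mm tall, with a white nylon washer at its foot; origin on the spindle axis at the nut's underside, z up. Grip it across its sides from above. It can never come off the spindle.
- nut_a_turn (a joint): turn of nut A, rad: 0 = bottomed on the reel below (a hard stop), growing as it is unscrewed, counter-clockwise seen from above. Right-hand thread, 3 mm rise a turn; drags with about 0.06 N m and stays where it is left; starts 0.38 to 0.70 of a turn up; cannot go beyond 7. Clockwise screws it down.
- nut_b_turn (a joint): turn of nut B, rad: 0 = bottomed on the reel below (a hard stop), growing as it is unscrewed, counter-clockwise seen from above. Right-hand thread, 3 mm rise a turn; drags with about 0.06 N m and stays where it is left; starts 0.38 to 0.70 of a turn up; cannot go beyond 7. Clockwise screws it down.
- nut_a_mark (a point): white paint mark on the top of nut A, 10.5 mm from the axis, 22 mm above the nut's underside, toward the nut's own +x
- nut_b_mark (a point): white paint mark on the top of nut B, 10.5 mm from the axis, 22 mm above the nut's underside, toward the nut's own +x
- solder_reel: reel of solder: silver wire between blue flanges; 60 mm across, 34 mm tall, upright on one of the two spindles (either one), under that spindle's nut, turning easily by itself; origin at the centre of its underside, z up; its underside is 19 mm above the desk
- wire_reel: reel of hook-up wire: red wire between black flanges; 60 mm across, 34 mm tall, upright on one of the two spindles (either one), under that spindle's nut, turning easily by itself; origin at the centre of its underside, z up; its underside is 19 mm above the desk
- lamp_elbow (a point): top of the post of the white desk lamp, fixed, in front of the stand, an obstacle; never moves. In the world the post stands at x 0.34, y 0.21 up to z 0.36, the arm and shade run from there to y -0.17 within x 0.25 to 0.43, below z 0.40
- scope_arm: black microscope arm, fixed, an obstacle; in the world it stands at x 0.47 to 0.53, y -0.14 to -0.32, up to z 0.24. Behind it at x over 0.45, y below -0.32 is a rack of black posts with a wooden shelf, up to z 0.47
- tissue_tub: open clear tub of tissues, fixed, 84 x 93 mm, 80 mm high, an obstacle; tubs up to 130 mm high also stand along the back of the desk, x over 0.69 in the world
- kraft_small: small plain brown carton, 42 x 62 x 58 mm, standing under the microscope arm; a bystander, to be left alone
- white_bottle: white plastic bottle with a screw cap, 45 mm across, 83 mm tall, standing upright; a bystander, to be left alone
- flux_jar: small jar with a yellow lid, 36 mm across, 39 mm tall; a bystander, to be left alone
- tweezers: black bent-tip tweezers lying on their edge, 116 mm long; a bystander, to be left alone
- tip_tube_1: clear tube with black caps holding a soldering tip, lying, 83 mm long, 15 mm thick; a bystander, to be left alone
- tape_roll: roll of amber tape lying flat, 62 mm across, 15 mm high; a bystander, to be left alone

How it is judged (in metres and radians):
On the way:
1. the solder reel's nut is bottomed on its reel (((horizontal distance between solder_reel and nut_a below 0.03 m and value of joint nut_a_turn below 0.06 rad) or (horizontal distance between solder_reel and nut_b below 0.03 m and value of joint nut_b_turn below 0.06 rad))), for 0.2 s.
At the end, for the whole second after the job is handed in: The nut on the solder reel's spindle has been bottomed (within 0.06 rad of its stop) and then stands backed off a quarter turn, 70 to 110 degrees from the stop (1.22 to 1.92 rad), and the fingers grip it with more than 5 N (((horizontal distance between solder_reel and nut_a below 0.03 m and value of joint nut_a_turn between 1.22 and 1.92 rad and contact force between the fingers and nut_a above 5 N) or (horizontal distance between solder_reel and nut_b below 0.03 m and value of joint nut_b_turn between 1.22 and 1.92 rad and contact force between the fingers and nut_b above 5 N))); the arm keeps its last pose, push and grip.
It fails at once if the wire reel's nut is turned (its paint mark shifts more than 6 mm) ((horizontal distance between solder_reel and nut_a below 0.03 m and distance of nut_b_mark from where it was at the start of the episode above 0.006 m) or (horizontal distance between solder_reel and nut_b below 0.03 m and distance of nut_a_mark from where it was at the start of the episode above 0.006 m)).
It fails at once if a bystander (carton, bottle, jar, tweezers, tip tube or tape roll) is shifted more than 2 cm (distance of any of kraft_small, white_bottle, flux_jar, tweezers, tip_tube_1, tape_roll from where it was at the start of the episode above 0.02 m).
It also fails if it takes over 72 s, if anything falls off the work surface, if the arm or the gripper's body presses on something with over 40 N, if the wrist force passes 120 N, or if a joint passes its speed limit or range.

ROBOT

A 6-joint arm with a two-finger parallel gripper is mounted at the origin on a cart in front of the work surface, level with it; the furniture and walls round the work are solid. World frame = base frame: x ahead of the robot, y to its left, z up, the work surface at z = 0. Lengths are in m, angles in degrees, forces in N, time in s.
With the tool pointing down it reaches from about 0.375 to 0.9 m from the base axis. Payload 3.1 kg.
Tool frame: the origin (TCP) lies on the centre line of the jaws, within the pads' length; the fingertips stand 17 mm ahead of it and the grasp point (between the pads) lies 2 mm behind it; z points along the fingers, y is the line along which they close (so a half turn about z gives the same grasp; the last joint's range is limited). The gripper opens to 87 mm and grips with 3 to 60 N. Pads are 19 mm wide; open, the fingers measure 117 mm over their backs; the gripper's body (75 mm by 190 mm) begins 51 mm behind the grasp point.
Start: joints at [63.283, 30.224, 82.088, -0, 67.689, -10.227], TCP at [0.177, 0.599, 0.24] pointing down, gripper open.
Joint ranges: [-176.69, 176.69], [-43.24, 126.21], [12.49, 139.97], [-82, 262], [0, 151.66], [-163.58, 163.58]. Speed limits (degrees/s): [159.86, 159.86, 180, 180, 180, 180].

INTERFACE

Orientations are given as a 3x3 rotation matrix whose columns are the frame's x, y, z axes.
In Python, from rig import bot, imaging, finder gives the robot as it stands. The module is installed in compiled form; this text tells all that it offers.
- The arm moves only by the tool play_rows, never from a script. Its argument "motion" is a list that holds one entry, the list of rows, each a list of 6 numbers: the shift along the tool's x, y, z in fractions of the full range, 1 being 0.5 m, then the turn, a rotation vector about the tool's x, y, z in parts of the range, where 1.0 means pi/2 rad. In form: [[[dx, dy, dz, wx, wy, wz], ...]]. A call has 1 to 8 rows; each row is the pose to reach, as a shift and turn from the pose commanded when the call began, along the tool's axes at that moment; what a row does not reach only later rows make up. A row lasts 1/12 s, in which the tool goes at most 41.7 mm and 7.16 degrees, less where a joint would pass 70% of its speed; a pose out of reach is approached as far as the arm can. A call with a gripper value outside its range is refused whole. "fingers" is the finger opening in m, from 0 to 0.087, set as the call begins (left out, the last holds). The fingers move at their own pace and stop on an object; the grip force is fixed at half the most. Time passes only in rows, so rows that repeat a pose let the fingers close. It gives the time, the measured TCP pose, the force, the opening and the grip force at its end, in the units of the state.
- bot.read_state(): the state, without advancing time (a new reading comes with each control period).
- imaging.capture(name): name is "scene" or "top"; returns a dict with "frame" (420x560x3 uint8, red, green, blue), "camera_matrix" (3x3 intrinsics, pixels), "R" (3x3) and "t" (3): a world point X has camera coordinates R X + t. Camera axes: x right, y down, z forward; pixel columns grow to the right and rows downward; lengths in m; the calibration is good to about 2 mm. A picture is of the moment at which its call begins. There is no depth.
- bot.hand_in(): hands the job in; it is judged then, once.
Trained networks look in the newest picture that a camera, given by its name, has taken for a name from the list of things; names that differ only in an ending like _2 or _b are one class to them, and where a whole thing is asked for, a point or a joint stands for the part that bears it (a point fixed in the world has none). Each returns a list of dicts, best first, with "confidence" (0 to 1); they miss things now and then, are a little off and sometimes report something else, mostly with a low value. They report only what shows in the picture. A call takes as long as a camera call.
- finder.recognise(camera, name): "at" ([x, y, z] in m, in world coordinates, good to about 4 mm: the middle of the surface that is visible of it).
- finder.outline_of(camera, name): "pixels" (420x560 bool, what is visible of it).
The state is a dict: "time_s": time; "joint_positions": joint angles; "qvel": joint speeds; "tau": joint torques, N m; "position": TCP position; "tcp_rot": TCP orientation; "force": force on the tool from outside, world axes, zero at the start; "moment": the same for the moment, N m; "opening": opening from 0.0 (shut) to 1.0 (fully open); "grasp_force": force on a finger pad.
Only numpy, scipy, OpenCV 4.12 (cv2) and the standard library are available. Lean on these libraries where they do the work, as an engineer would, in place of code of your own. Each camera call takes 0.05 s, during which the arm holds its last target. There are 200 camera calls.

## Working session

There is one attempt and no reset: what is moved stays moved. The work goes in short steps, Python scripts to look and compute and a tool call to move; the robot and the scene stay as the last step left them, time stands still between calls to the robot, and variables do not carry over. Pictures are saved under pics/ and viewed, at most 10 in all, crops included, and the job is handed in when it is done.

Besides the shell and the picture viewer there is one more tool, called as a command line: name --argument value ..., lists and objects as JSON in quotes. play_rows: Moves the arm, as the interface text tells. Its arguments: {"type":"object","properties":{"motion":{"type":"array"},"fingers":{"type":"number"}},"required":["motion"]}

```bash
mkdir -p pics; cat > h.py <<'E'
import numpy as np,cv2
from rig import bot,imaging,finder
def snap(c,n):
    d=imaging.capture(c); cv2.imwrite(f'pics/{n}.png',d['frame'][:,:,::-1]); return d
def proj(d,X):
    p=np.array(d['camera_matrix'])@(np.array(d['R'])@np.array(X)+np.array(d['t'])); return p[:2]/p[2]
def onz(d,u,v,z):
    R=np.array(d['R']);t=np.array(d['t']);c=-R.T@t
    r=R.T@np.linalg.inv(d['camera_matrix'])@np.array([u,v,1.]); return c+r*(z-c[2])/r[2]
E
python3 - <<'E'
from h import *
for c in('scene','top'):
    d=snap(c,c+'0')
    print(c,'cam at',(-np.array(d['R']).T@np.array(d['t'])).round(3))
    for n in ('nut_a','nut_a_mark','solder_reel','wire_reel','stand','white_bottle','flux_jar','tissue_tub','tape_roll','tweezers','tip_tube_1','kraft_small'):
        for q in finder.recognise(c,n)[:3]: 
            print(n,np.round(q['at'],3),round(q['confidence'],2),proj(d,q['at']).round())
s=bot.read_state();print(s)
E
```

```text
scene cam at [-0.139 -0.6    0.83 ]
nut_a [0.547 0.014 0.074] 0.69 [283. 234.]
nut_a [0.519 0.143 0.075] 0.63 [244. 221.]
nut_a_mark [ 0.524 -0.26   0.044] 0.72 [359. 293.]
nut_a_mark [0.522 0.141 0.072] 0.57 [245. 221.]
solder_reel [0.522 0.142 0.051] 0.59 [246. 227.]
wire_reel [0.539 0.008 0.04 ] 0.81 [283. 246.]
wire_reel [0.546 0.013 0.069] 0.69 [283. 236.]
stand [0.516 0.057 0.016] 0.91 [265. 249.]
white_bottle [ 0.391 -0.246  0.061] 0.87 [323. 318.]
white_bottle [0.537 0.006 0.04 ] 0.57 [283. 246.]
flux_jar [ 0.308 -0.318  0.038] 0.87 [327. 367.]
tissue_tub [ 0.582 -0.185  0.053] 0.6 [348. 265.]
tissue_tub [0.521 0.14  0.073] 0.52 [245. 222.]
tape_roll [ 0.409 -0.157  0.01 ] 0.82 [298. 309.]
tape_roll [ 0.491 -0.164  0.01 ] 0.34 [320. 292.]
tape_roll [0.548 0.017 0.074] 0.32 [282. 234.]
tweezers [0.697 0.076 0.007] 0.63 [299. 220.]
tweezers [0.543 0.016 0.072] 0.36 [281. 235.]
tweezers [0.54  0.004 0.037] 0.27 [284. 247.]
tip_tube_1 [ 0.494 -0.164  0.012] 0.53 [321. 290.]
kraft_small [ 0.524 -0.261  0.047] 0.94 [360. 293.]
top cam at [ 0.36  -0.045  1.171]
nut_a [0.552 0.02  0.
[... 791 characters left out ...]
.25161387e-03,
        6.76897059e+01, -1.02276487e+01]), 'qvel': array([-0.0685666 ,  0.04267124, -0.01429452, -0.05709298, -0.08823288,
        0.01002135]), 'tau': array([ 8.34073417e-04, -4.40017104e+01, -1.76982898e+01,  6.33524987e-02,
        5.04190265e-02, -1.74442749e-05]), 'position': array([0.17736917, 0.59930122, 0.23958416]), 'tcp_rot': array([[-9.58879107e-01,  2.83814826e-01,  4.61443183e-05],
       [ 2.83814828e-01,  9.58879107e-01,  4.67304835e-05],
       [-3.09840186e-05,  5.79053261e-05, -9.99999998e-01]]), 'force': array([-0.43587532,  0.19660563, -0.31438896]), 'moment': array([ 0.0181452 ,  0.00924773, -0.02530863]), 'grasp_force': 0.0, 'opening': 0.9976464696029642}
```

```bash
python3 - <<'E'
import cv2,numpy as np
a=cv2.imread('pics/scene0.png')[180:280,200:333];b=cv2.imread('pics/top0.png')[160:260,160:293]
f=lambda x:cv2.resize(x,(400,300),interpolation=cv2.INTER_CUBIC)
w=np.hstack([cv2.resize(cv2.imread(f'pics/{n}0.png'),(400,300)) for n in('scene','top')])
cv2.imwrite('pics/c0.png',np.vstack([w,np.hstack([f(a),f(b)])]))
E
```

```text
(no output)
```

View pics/c0.png

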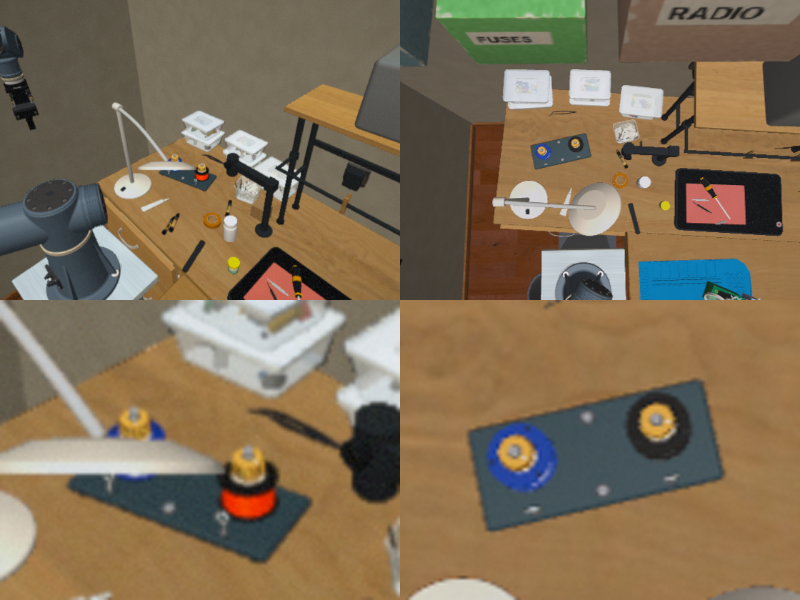

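The solder (blue flanges) is on the left spindle at top-view pixel (199, 211), and the red wire reel is on the right one at (246, 201). The lamp's arm and shade lie between the robot and the stand, at about (240–300, 290) in the top view.

```bash
python3 - <<'E'
from h import *
d=imaging.capture('top');e=imaging.capture('scene')
P=onz(d,198.7,210.7,.087);Q=onz(d,245.7,201,.087)
print(P,Q,np.linalg.norm(P-Q),'scene px',proj(e,P),proj(e,Q))
for n in('solder_reel','wire_reel','nut_a'):
    for q in finder.outline_of('top',n)[:2]:
        v,u=np.nonzero(q['pixels']);c=((u.min()+u.max())/2,(v.min()+v.max())/2)
        print(n,round(q['confidence'],2),c,np.ptp(u),np.ptp(v),(u.mean(),v.mean()),onz(d,*c,.053 if 'reel' in n else .075).round(4))
for z in(.25,.35): print(z,onz(d,272,290,z),onz(d,310,290,z),onz(d,137,284,z+.01), onz(d,235,288,z))
g=e['frame'][205:250,200:300]; 
# spindle tips: grey bright pixels near prediction
for (p,c) in((P,d),(Q,d),(Q,e),(P,e)):
    u,v=proj(c,p).astype(int);w=c['frame'][v-5:v+7,u-5:u+7].astype(int);s=w.max(2)-w.min(2);m=(s<45)&(w.min(2)>90);yy,xx=np.nonzero(m);print(u,v,m.sum(),xx.mean()+u-5 if m.any() else 0,yy.mean()+v-5 if m.any() else 0)
E
```

```text
[0.52521459 0.144924   0.087     ] [0.54958306 0.01913308 0.087     ] 0.12812953878692376 scene px [244.76567654 216.39471093] [281.96444557 229.70414174]
solder_reel 0.63 (np.float64(200.0), np.float64(212.0)) 22 22 (np.float64(200.95049504950495), np.float64(212.75907590759076)) [0.5267 0.1473 0.053 ]
wire_reel 0.5 (np.float64(245.0), np.float64(201.5)) 20 21 (np.float64(245.61065573770492), np.float64(202.5204918032787)) [0.5541 0.0231 0.053 ]
nut_a 0.56 (np.float64(198.0), np.float64(210.5)) 12 11 (np.float64(198.24242424242425), np.float64(210.65656565656565)) [0.5276 0.1489 0.075 ]
nut_a 0.45 (np.float64(244.5), np.float64(200.0)) 11 10 (np.float64(244.70192307692307), np.float64(200.16346153846155)) [0.5545 0.0231 0.075 ]
0.25 [ 0.32045641 -0.04736237  0.25      ] [ 0.31891275 -0.13149495  0.25      ] [0.33916108 0.2472215  0.26      ] [0.32629788 0.03436191 0.25      ]
0.35 [ 0.32479953 -0.04713496  0.35      ] [ 0.32342349 -0.12213195  0.35      ] [0.34149853 0.21511266 0.36      ] [0.3300067  0.02571523 0.35      ]
198 210 23 198.34782608695653 210.91304347826087
245 201 21 245.95238095238096 201.52380952380952
281 229 12 282.0 230.5
244 216 12 244.0 217.5
```

The rows are not in the units I measure in: shifts go in shares of 0.5 m and turns go in shares of pi/2 rad. I convert before sending: -0.18 m is -0.36, -0.15 m is -0.3.

play_rows --motion '[[[0, 0, -0.06, 0, 0, 0], [0, 0, -0.12, 0, 0, 0], [0, 0, -0.18, 0, 0, 0], [0, 0, -0.24, 0, 0, 0], [0, 0, -0.3, 0, 0, 0], [0, 0, -0.36, 0, 0, 0], [0, 0, -0.36, 0, 0, 0]]]' --fingers 0.06

```text
time_s: 2.13
position: [0.1784, 0.6017, 0.4273]
tcp_rot: [[-0.959, 0.284, 0.006], [0.284, 0.959, 0.013], [-0.002, 0.014, -1.0]]
force: [0.5, -0.2, 1.4]
opening: 0.695
grasp_force: 0.0
```

```bash
python3 - <<'E'
from h import *
s=bot.read_state();print(s['joint_positions'],s['position'],s['opening'])
E
```

```text
[ 6.32936140e+01  2.18773996e+01  6.66666102e+01  4.36644185e-03
  9.06437049e+01 -1.02262504e+01] [0.17841124 0.60166749 0.42731075] 0.695367270952617
```

To row units: -0.232 m is -0.464, -0.174 m is -0.348, -48 degrees is -0.5333.

play_rows --motion '[[[-0.058, -0.042, 0, 0, 0, -0.0667], [-0.116, -0.084, 0, 0, 0, -0.1333], [-0.174, -0.126, 0, 0, 0, -0.2], [-0.232, -0.168, 0, 0, 0, -0.2667], [-0.29, -0.21, 0, 0, 0, -0.3333], [-0.348, -0.252, 0, 0, 0, -0.4], [-0.406, -0.294, 0, 0, 0, -0.4667], [-0.464, -0.336, 0, 0, 0, -0.5333]]]'

```text
time_s: 2.8
position: [0.3527, 0.3708, 0.4193]
tcp_rot: [[-0.85, -0.527, -0.0], [-0.527, 0.85, -0.0], [0.0, 0.0, -1.0]]
force: [0.1, -0.1, 0.9]
opening: 0.691
grasp_force: 0.0
```

```bash
cat >> h.py <<'E'
def go(x,y,z,yaw):
    s=bot.read_state();R=np.array(s['tcp_rot']);p=np.array(s['position'])
    y0=np.degrees(np.arctan2(R[1,0],R[0,0]));w=-((yaw-y0+180)%360-180)
    print('j',s['joint_positions'].round(1),'p',p.round(4),'yaw',y0.round(2),'F',s['force'].round(2),'M',s['moment'].round(3),'op',round(s['opening']*87,2),'gf',s['grasp_force'],'t',s['time_s'])
    print('shift',(R.T@(np.array([x,y,z])-p)).round(4),'wz',round(w,2))
E
python3 -c "
from h import *
go(.526,.1465,.40,255.6)"
```

```text
j [ 33.9  11.5  82.7   0.   85.8 -87.9] p [0.3527 0.3708 0.4193] yaw -148.18 F [ 0.11 -0.13  0.85] M [0.056 0.05  0.031] op 60.1 gf 0.0 t 2.8
shift [-0.029  -0.282   0.0193] wz -43.78
```

To row units: -0.282 m is -0.564, -0.029 m is -0.058, -43.5 degrees is -0.4833.

play_rows --motion '[[[-0.008, -0.072, 0, 0, 0, -0.0611], [-0.016, -0.144, 0, 0, 0, -0.1222], [-0.024, -0.216, 0, 0, 0, -0.1833], [-0.032, -0.288, 0, 0, 0, -0.2444], [-0.04, -0.36, 0, 0, 0, -0.3056], [-0.048, -0.432, 0, 0, 0, -0.3667], [-0.054, -0.5, 0, 0, 0, -0.4278], [-0.058, -0.564, 0, 0, 0, -0.4833]]]'

```text
time_s: 3.47
position: [0.5252, 0.1452, 0.4192]
tcp_rot: [[-0.255, -0.967, -0.0], [-0.967, 0.255, -0.0], [0.0, 0.0, -1.0]]
force: [-0.8, 0.7, 0.0]
opening: 0.688
grasp_force: 0.0
```

```bash
python3 -c "
from h import *
go(.526,.1465,.20,255.6)"
```

```text
j [   3.7   14.6   78.5   -0.    86.9 -161.5] p [0.5252 0.1452 0.4192] yaw -104.77 F [-0.84  0.69  0.04] M [0.097 0.069 0.029] op 59.83 gf 0.0 t 3.4667
shift [-0.0015 -0.0005  0.2192] wz -0.37
```

```bash
python3 -c "
from h import *
import cv2
a=snap('scene','s1')['frame'];b=snap('top','t1')['frame']
cv2.imwrite('pics/c1.png',np.hstack([cv2.resize(a[60:360,0:400],(400,300)),cv2.resize(b[120:420,130:430],(400,400))[:300]])[:,:,::-1])"
```

```text
(no output)
```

View pics/c1.png

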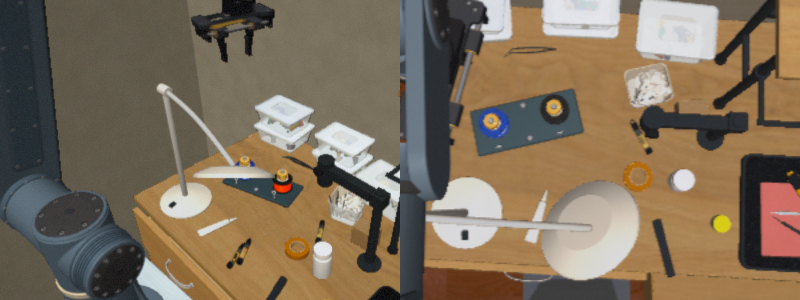

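The path so far is clear: the hand is above the solder spindle, and the forearm passes left of the lamp shade, over the lamp arm. I'll descend partway and check the clearance.

To row units: 0.2 m is 0.4, 0.18 m is 0.36, 6 degrees is 0.0667.

play_rows --motion '[[[-0.002, 0, 0.05, 0, 0, 0.0222], [-0.002, 0, 0.1, 0, 0, 0.0444], [-0.002, 0, 0.15, 0, 0, 0.0667], [-0.002, 0, 0.2, 0, 0, 0.0667], [-0.002, 0, 0.25, 0, 0, 0.0667], [-0.002, 0, 0.3, 0, 0, 0.0667], [-0.002, 0, 0.36, 0, 0, 0.0667], [-0.002, 0, 0.4, 0, 0, 0.0667]]]'

```text
time_s: 4.23
position: [0.5226, 0.1488, 0.2172]
tcp_rot: [[-0.359, -0.934, -0.003], [-0.934, 0.359, 0.0], [0.001, 0.003, -1.0]]
force: [-0.0, 0.6, -0.9]
opening: 0.692
grasp_force: 0.0
```

```bash
python3 -c "
from h import *
import cv2
go(.526,.1465,.074,250)
a=snap('scene','s2')['frame'];b=snap('top','t2')['frame']
cv2.imwrite('pics/c2.png',np.hstack([cv2.resize(a[0:300,0:300],(400,400)),cv2.resize(b[120:420,80:380],(400,400))])[:,:,::-1])"
```

```text
j [   4.1   25.7   95.1    0.    59.4 -154.9] p [0.5226 0.1488 0.2172] yaw -111.01 F [-0.04  0.65 -0.94] M [0.067 0.112 0.007] op 60.17 gf 0.0 t 4.2333
shift [ 0.0007 -0.0045  0.1431] wz -1.01
```

View pics/c2.png

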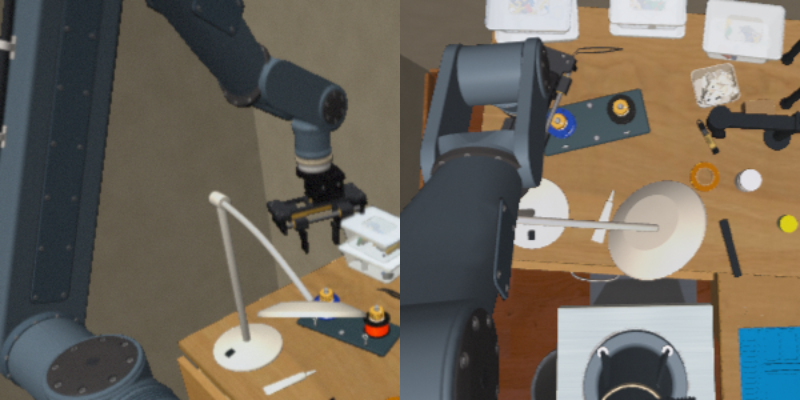

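The forearm and wrist sit well above the lamp top, which is at crop pixel (217, 197). The hand is over the blue reel. I'll continue down.

To row units: 0.112 m is 0.224, 0.1 m is 0.2.

play_rows --motion '[[[0, 0, 0.04, 0, 0, 0], [0, 0, 0.08, 0, 0, 0], [0, 0, 0.12, 0, 0, 0], [0, 0, 0.16, 0, 0, 0], [0, 0, 0.2, 0, 0, 0], [0, 0, 0.224, 0, 0, 0], [0, 0, 0.224, 0, 0, 0], [0, 0, 0.224, 0, 0, 0]]]'

```text
time_s: 5.0
position: [0.525, 0.1485, 0.1083]
tcp_rot: [[-0.358, -0.934, 0.001], [-0.934, 0.358, 0.0], [-0.0, -0.001, -1.0]]
force: [0.9, 0.2, 0.3]
opening: 0.689
grasp_force: 0.0
```

```bash
python3 -c "
from h import *
import cv2
go(.526,.1465,.074,250)
a=snap('scene','s3')['frame'];b=snap('top','t3')['frame']
cv2.imwrite('pics/c3.png',np.hstack([cv2.resize(a[80:280,150:350],(400,400)),cv2.resize(b[120:320,140:340],(400,400))])[:,:,::-1])"
```

```text
j [   4.    35.2  100.     0.    44.8 -155. ] p [0.525  0.1485 0.1083] yaw -110.99 F [0.95 0.21 0.28] M [ 0.039  0.107 -0.008] op 59.95 gf 0.0 t 5.0
shift [ 0.0015 -0.0016  0.0343] wz -0.99
```

View pics/c3.png

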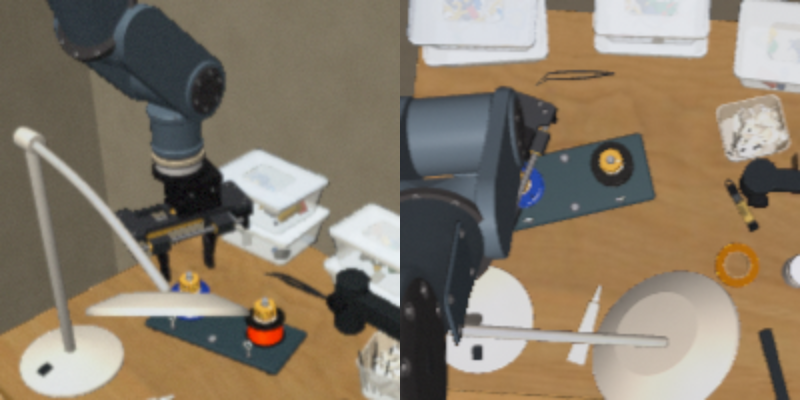

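```bash
python3 -c "
from h import *
e=imaging.capture('scene')
s=bot.read_state();R=np.array(s['tcp_rot']);p=np.array(s['position'])
for y in(-.036,.036):
  for z in(0,.017): print(y,z,(proj(e,p+R@[0,y,z])-[150,80])*2)
I=e['frame'][180:240,200:300]
cv2.imwrite('pics/c4.png',cv2.resize(I,(800,480),interpolation=cv2.INTER_CUBIC)[:,:,::-1])"
```

```text
-0.036 0 [209.42356637 252.77875562]
-0.036 0.017 [210.02144278 261.97970675]
0.036 0 [164.45893199 266.69081854]
0.036 0.017 [165.43256462 275.97905013]
```

View pics/c4.png

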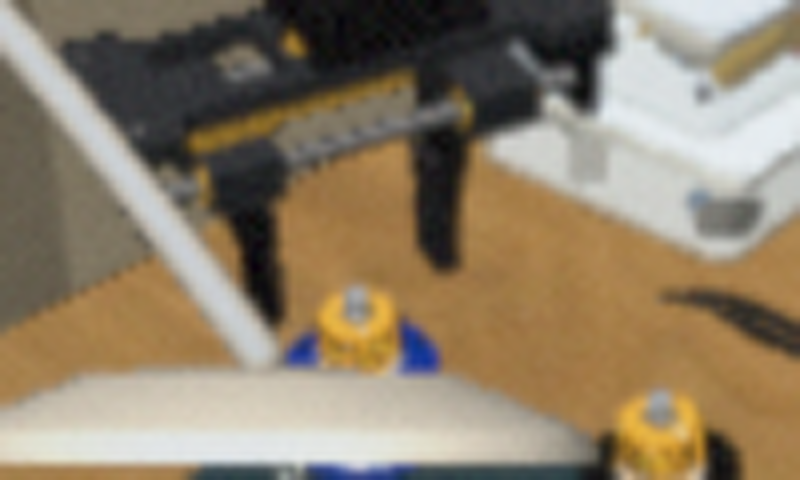

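The picture matches the projected fingertips: they straddle the solder nut, whose spindle tip is at crop pixel (357, 303), with the wire nut well clear at (658, 410). I'll shift 3 mm, lower and grip.

To row units: 0.0345 m is 0.069, 0.003 m is 0.006.

play_rows --motion '[[[0.006, -0.002, 0.02, 0, 0, 0], [0.006, -0.002, 0.04, 0, 0, 0], [0.006, -0.002, 0.06, 0, 0, 0], [0.006, -0.002, 0.069, 0, 0, 0], [0.006, -0.002, 0.069, 0, 0, 0], [0.006, -0.002, 0.069, 0, 0, 0]]]'

```text
time_s: 5.65
position: [0.5239, 0.1448, 0.0723]
tcp_rot: [[-0.358, -0.934, -0.002], [-0.934, 0.358, -0.0], [0.001, 0.001, -1.0]]
force: [0.4, -0.3, -0.1]
opening: 0.693
grasp_force: 0.0
```

play_rows --motion '[[[0, 0, 0, 0, 0, 0], [0, 0, 0, 0, 0, 0], [0, 0, 0, 0, 0, 0], [0, 0, 0, 0, 0, 0], [0, 0, 0, 0, 0, 0], [0, 0, 0, 0, 0, 0]]]' --fingers 0.02

```text
time_s: 6.15
position: [0.5259, 0.1445, 0.0734]
tcp_rot: [[-0.358, -0.934, 0.003], [-0.934, 0.358, -0.001], [-0.001, -0.003, -1.0]]
force: [1.9, -1.7, -0.7]
opening: 0.361
grasp_force: 30.0
```

```bash
python3 -c "
from h import *
go(.5245,.1455,.0735,250)"
```

```text
j [ 3.600e+00  3.850e+01  1.011e+02 -1.000e-01  4.020e+01 -1.553e+02] p [0.5259 0.1445 0.0734] yaw -110.97 F [ 1.86 -1.73 -0.7 ] M [-0.253 -0.292 -0.068] op 31.38 gf 29.997712075710297 t 6.15
shift [-0.0005  0.0016 -0.0001] wz -0.97
```

To row units: 0.0004 m is 0.0008, 0.0001 m is 0.0002, 48 degrees is 0.5333.

play_rows --motion '[[[0, 0, 0, 0, 0, 0.0667], [0, 0, 0.0002, 0, 0, 0.1333], [0, 0, 0.0002, 0, 0, 0.2], [0, 0, 0.0004, 0, 0, 0.2667], [0, 0, 0.0004, 0, 0, 0.3333], [0, 0, 0.0006, 0, 0, 0.4], [0, 0, 0.0006, 0, 0, 0.4667], [0, 0, 0.0008, 0, 0, 0.5333]]]'

```text
time_s: 6.82
position: [0.5227, 0.1475, 0.0729]
tcp_rot: [[-0.936, -0.352, -0.003], [-0.352, 0.936, 0.004], [0.001, 0.005, -1.0]]
force: [-2.3, 11.5, 3.9]
opening: 0.364
grasp_force: 30.0
```

```bash
python3 -c "
from h import *
go(.5245,.1455,.0735,250)"
```

```text
j [   3.8   38.5  101.2    0.4   40.4 -107.1] p [0.5227 0.1475 0.0729] yaw -159.4 F [-2.26 11.46  3.86] M [2.136 0.477 0.129] op 31.63 gf 29.993726313114166 t 6.8167
shift [-0.001  -0.0025 -0.0006] wz -49.4
```

To row units: 0.0004 m is 0.0008, 0.0003 m is 0.0006, 48 degrees is 0.5333.

play_rows --motion '[[[0, 0, 0, 0, 0, 0.0667], [0, 0, 0.0002, 0, 0, 0.1333], [0, 0, 0.0002, 0, 0, 0.2], [0, 0, 0.0004, 0, 0, 0.2667], [0, 0, 0.0004, 0, 0, 0.3333], [0, 0, 0.0006, 0, 0, 0.4], [0, 0, 0.0006, 0, 0, 0.4667], [0, 0, 0.0008, 0, 0, 0.5333]]]'

```text
time_s: 7.48
position: [0.5231, 0.1518, 0.0726]
tcp_rot: [[-0.886, 0.463, -0.001], [0.463, 0.886, 0.011], [0.006, 0.009, -1.0]]
force: [-1.5, 27.6, 1.4]
opening: 0.36
grasp_force: 30.0
```

```bash
python3 -c "
from h import *
go(.5245,.1455,.0735,250)"
```

```text
j [  4.1  38.6 101.2   1.   40.2 -59.1] p [0.5231 0.1518 0.0726] yaw 152.43 F [-1.53 27.58  1.43] M [4.804 0.199 0.177] op 31.29 gf 29.992444217205048 t 7.4833
shift [-0.0042 -0.0049 -0.001 ] wz -97.57
```

The three gripped poses agree on a nut axis at (0.5277, 0.1494). I'll re-centre on it and keep screwing down.

To row units: 0.005 m is 0.01, -0.0007 m is -0.0014, 30 degrees is 0.3333.

play_rows --motion '[[[-0.0006, 0.005, 0, 0, 0, 0], [-0.0014, 0.01, 0, 0, 0, 0], [-0.0014, 0.01, 0, 0, 0, 0.0667], [-0.0014, 0.01, 0, 0, 0, 0.1333], [-0.0014, 0.01, 0.0002, 0, 0, 0.2], [-0.0014, 0.01, 0.0004, 0, 0, 0.2667], [-0.0014, 0.01, 0.0006, 0, 0, 0.3333], [-0.0014, 0.01, 0.0006, 0, 0, 0.3333]]]'

```text
time_s: 8.15
position: [0.5251, 0.1542, 0.0723]
tcp_rot: [[-0.538, 0.843, -0.003], [0.843, 0.538, 0.008], [0.008, 0.002, -1.0]]
force: [-3.4, 19.2, 2.7]
opening: 0.357
grasp_force: 30.0
```

```bash
python3 -c "
from h import *
go(.5277,.1494,.0735,250)"
```

```text
j [  4.4  38.8 100.7   0.7  40.7 -28.7] p [0.5251 0.1542 0.0723] yaw 122.58 F [-3.4  19.21  2.66] M [ 3.187  0.489 -0.072] op 31.08 gf 30.001879334449768 t 8.15
shift [-0.0054 -0.0004 -0.0012] wz -127.42
```

The grip is held by friction 5 mm off-centre on the pads. The commanded pose is already on the axis, so I'll release, settle and regrip.

play_rows --motion '[[[0, 0, 0, 0, 0, 0], [0, 0, 0, 0, 0, 0], [0, 0, 0, 0, 0, 0], [0, 0, 0, 0, 0, 0], [0, 0, 0, 0, 0, 0]]]' --fingers 0.045

```text
time_s: 8.57
position: [0.5273, 0.1485, 0.0719]
tcp_rot: [[-0.544, 0.839, -0.0], [0.839, 0.544, -0.0], [-0.0, -0.0, -1.0]]
force: [-0.3, 0.4, -0.6]
opening: 0.511
grasp_force: 0.0
```

```bash
python3 -c "
from h import *
go(.5277,.1494,.0728,250)"
```

```text
j [  4.   38.8 100.6  -0.   40.5 -28.9] p [0.5273 0.1485 0.0719] yaw 122.97 F [-0.28  0.43 -0.57] M [-0.116  0.028  0.029] op 44.43 gf 0.0 t 8.5667
shift [ 0.0005  0.0008 -0.0009] wz -127.03
```

To row units: 0.001 m is 0.002, -0.0008 m is -0.0016.

play_rows --motion '[[[0.001, 0.002, -0.0016, 0, 0, 0], [0.001, 0.002, -0.0016, 0, 0, 0], [0.001, 0.002, -0.0016, 0, 0, 0]]]'

```text
time_s: 8.82
position: [0.528, 0.1498, 0.0728]
tcp_rot: [[-0.544, 0.839, 0.0], [0.839, 0.544, -0.0], [-0.0, 0.0, -1.0]]
force: [-0.2, 0.4, -0.0]
opening: 0.514
grasp_force: 0.0
```

play_rows --motion '[[[0, 0, 0, 0, 0, 0], [0, 0, 0, 0, 0, 0], [0, 0, 0, 0, 0, 0], [0, 0, 0, 0, 0, 0]]]' --fingers 0.02

```text
time_s: 9.15
position: [0.5279, 0.15, 0.0728]
tcp_rot: [[-0.545, 0.839, 0.0], [0.839, 0.545, 0.0], [-0.0, 0.0, -1.0]]
force: [1.2, 1.2, -0.5]
opening: 0.359
grasp_force: 30.0
```

To row units: 12 degrees is 0.1333.

play_rows --motion '[[[0, 0, 0, 0, 0, 0.0333], [0, 0, 0, 0, 0, 0.0667], [0, 0, 0, 0, 0, 0.1], [0, 0, 0, 0, 0, 0.1333], [0, 0, 0, 0, 0, 0.1333]]]'

```text
time_s: 9.57
position: [0.528, 0.1501, 0.0726]
tcp_rot: [[-0.358, 0.934, 0.0], [0.934, 0.358, 0.0], [-0.0, 0.0, -1.0]]
force: [0.2, -0.1, -1.5]
opening: 0.358
grasp_force: 30.0
```

```bash
python3 -c "
from h import *
go(.5277,.1494,.0728,250)"
```

```text
j [  4.2  38.8 100.5   0.   40.7 -16.8] p [0.528  0.1501 0.0726] yaw 110.95 F [ 0.24 -0.08 -1.5 ] M [-0.009 -0.065 -0.044] op 31.17 gf 30.000451505184174 t 9.5667
shift [-0.0005 -0.0005 -0.0002] wz -139.05
```

Now well centred, with lateral force near zero. I'll keep screwing down in small steps and watch for the stop.

To row units: 0.0002 m is 0.0004, 0.0001 m is 0.0002, 24 degrees is 0.2667.

play_rows --motion '[[[0, 0, 0, 0, 0, 0.0444], [0, 0, 0.0002, 0, 0, 0.0889], [0, 0, 0.0002, 0, 0, 0.1333], [0, 0, 0.0002, 0, 0, 0.1778], [0, 0, 0.0004, 0, 0, 0.2222], [0, 0, 0.0004, 0, 0, 0.2667]]]'

```text
time_s: 10.07
position: [0.5281, 0.15, 0.0725]
tcp_rot: [[0.054, 0.999, 0.001], [0.999, -0.054, 0.0], [0.0, 0.001, -1.0]]
force: [0.7, 0.0, -1.0]
opening: 0.361
grasp_force: 30.0
```

```bash
python3 -c "
from h import *
go(.5277,.1494,.0728,250)"
```

```text
j [  4.2  38.8 100.5  -0.   40.7   7.3] p [0.5281 0.15   0.0725] yaw 86.92 F [ 0.69  0.02 -1.02] M [ 0.002 -0.129  0.053] op 31.4 gf 29.996257424354553 t 10.0667
shift [-0.0007 -0.0004 -0.0003] wz -163.08
```

To row units: 0.0002 m is 0.0004, 0.0001 m is 0.0002, 24 degrees is 0.2667.

play_rows --motion '[[[0, 0, 0, 0, 0, 0.0444], [0, 0, 0.0002, 0, 0, 0.0889], [0, 0, 0.0002, 0, 0, 0.1333], [0, 0, 0.0002, 0, 0, 0.1778], [0, 0, 0.0004, 0, 0, 0.2222], [0, 0, 0.0004, 0, 0, 0.2667]]]'

```text
time_s: 10.57
position: [0.5282, 0.15, 0.0723]
tcp_rot: [[0.455, 0.89, 0.001], [0.89, -0.455, 0.0], [0.0, 0.001, -1.0]]
force: [1.3, 0.6, -1.4]
opening: 0.358
grasp_force: 30.0
```

```bash
python3 -c "
from h import *
go(.5277,.1494,.0728,250)"
```

```text
j [  4.2  38.8 100.5  -0.   40.6  31.3] p [0.5282 0.15   0.0723] yaw 62.92 F [ 1.3   0.59 -1.44] M [-0.005 -0.025  0.086] op 31.12 gf 29.995955228805542 t 10.5667
shift [-0.0008 -0.0001 -0.0005] wz 172.92
```

To row units: 0.0002 m is 0.0004, 0.0001 m is 0.0002, 24 degrees is 0.2667.

play_rows --motion '[[[0, 0, 0, 0, 0, 0.0444], [0, 0, 0.0002, 0, 0, 0.0889], [0, 0, 0.0002, 0, 0, 0.1333], [0, 0, 0.0002, 0, 0, 0.1778], [0, 0, 0.0004, 0, 0, 0.2222], [0, 0, 0.0004, 0, 0, 0.2667]]]'

```text
time_s: 11.07
position: [0.5283, 0.15, 0.0721]
tcp_rot: [[0.778, 0.628, 0.001], [0.628, -0.778, -0.0], [0.001, 0.001, -1.0]]
force: [1.0, -0.1, -1.7]
opening: 0.359
grasp_force: 30.0
```

```bash
python3 -c "
from h import *
go(.5277,.1494,.0728,250)"
```

```text
j [  4.2  38.9 100.5  -0.   40.6  55.3] p [0.5283 0.15   0.0721] yaw 38.91 F [ 1.01 -0.05 -1.7 ] M [-0.039 -0.049  0.019] op 31.25 gf 29.99598205089569 t 11.0667
shift [-0.0008  0.0001 -0.0007] wz 148.91
```

To row units: 0.0002 m is 0.0004, 0.0001 m is 0.0002, 24 degrees is 0.2667.

play_rows --motion '[[[0, 0, 0, 0, 0, 0.0444], [0, 0, 0.0002, 0, 0, 0.0889], [0, 0, 0.0002, 0, 0, 0.1333], [0, 0, 0.0002, 0, 0, 0.1778], [0, 0, 0.0004, 0, 0, 0.2222], [0, 0, 0.0004, 0, 0, 0.2667]]]'

```text
time_s: 11.57
position: [0.5278, 0.1498, 0.0721]
tcp_rot: [[0.965, 0.261, 0.0], [0.261, -0.965, -0.001], [-0.0, 0.001, -1.0]]
force: [1.9, -0.0, 2.3]
opening: 0.36
grasp_force: 30.0
```

```bash
python3 -c "
from h import *
go(.5277,.1494,.0728,250)"
```

```text
j [ 4.200e+00  3.880e+01  1.005e+02 -1.000e-01  4.060e+01  7.920e+01] p [0.5278 0.1498 0.0721] yaw 15.13 F [ 1.85 -0.03  2.33] M [-0.015 -0.303  0.662] op 31.35 gf 29.996566772460938 t 11.5667
shift [-0.0002  0.0003 -0.0007] wz 125.13
```

The moment jumped to 0.66 N·m, so the nut has reached its stop. I'll confirm with a small extra turn and a hold.

To row units: 6 degrees is 0.0667.

play_rows --motion '[[[0, 0, 0, 0, 0, 0.0333], [0, 0, 0, 0, 0, 0.0667], [0, 0, 0, 0, 0, 0.0667], [0, 0, 0, 0, 0, 0.0667], [0, 0, 0, 0, 0, 0.0667]]]'

```text
time_s: 11.98
position: [0.5281, 0.1498, 0.0722]
tcp_rot: [[0.987, 0.159, 0.001], [0.159, -0.987, -0.0], [0.001, 0.001, -1.0]]
force: [0.8, -1.0, 1.9]
opening: 0.362
grasp_force: 30.0
```

```bash
python3 -c "
from h import *
go(.5277,.1494,.0728,250)"
```

```text
j [  4.2  38.8 100.5  -0.   40.6  85.1] p [0.5281 0.1498 0.0722] yaw 9.17 F [ 0.82 -0.98  1.87] M [-0.229  0.103  0.499] op 31.52 gf 30.000293254852295 t 11.9833
shift [-0.0005  0.0004 -0.0006] wz 119.17
```

The moment has saturated with the pads slipping, so the nut is on its stop. I'll back off about 91°, rising with the thread.

To row units: -0.0004 m is -0.0008, -0.0003 m is -0.0006, -46 degrees is -0.5111.

play_rows --motion '[[[0, 0, 0, 0, 0, -0.0667], [0, 0, -0.0002, 0, 0, -0.1333], [0, 0, -0.0002, 0, 0, -0.2], [0, 0, -0.0004, 0, 0, -0.2667], [0, 0, -0.0004, 0, 0, -0.3333], [0, 0, -0.0006, 0, 0, -0.4], [0, 0, -0.0006, 0, 0, -0.4667], [0, 0, -0.0008, 0, 0, -0.5111]]]'

```text
time_s: 12.65
position: [0.5281, 0.1499, 0.0726]
tcp_rot: [[0.57, 0.821, 0.001], [0.821, -0.57, 0.0], [0.001, 0.0, -1.0]]
force: [0.7, -1.2, 1.0]
opening: 0.362
grasp_force: 30.0
```

To row units: -0.0004 m is -0.0008, -0.0003 m is -0.0006, -45 degrees is -0.5.

play_rows --motion '[[[0, 0, 0, 0, 0, -0.0667], [0, 0, -0.0002, 0, 0, -0.1333], [0, 0, -0.0002, 0, 0, -0.2], [0, 0, -0.0004, 0, 0, -0.2667], [0, 0, -0.0004, 0, 0, -0.3333], [0, 0, -0.0006, 0, 0, -0.4], [0, 0, -0.0006, 0, 0, -0.4667], [0, 0, -0.0008, 0, 0, -0.5]]]'

```text
time_s: 13.32
position: [0.5281, 0.1499, 0.073]
tcp_rot: [[-0.177, 0.984, 0.001], [0.984, 0.177, 0.0], [0.0, 0.001, -1.0]]
force: [0.4, -0.2, 1.8]
opening: 0.361
grasp_force: 30.0
```

play_rows --motion '[[[0, 0, 0, 0, 0, 0], [0, 0, 0, 0, 0, 0], [0, 0, 0, 0, 0, 0]]]'

```text
time_s: 13.57
position: [0.5281, 0.1499, 0.0729]
tcp_rot: [[-0.173, 0.985, 0.001], [0.985, 0.173, 0.0], [-0.0, 0.001, -1.0]]
force: [-0.0, -1.4, 2.8]
opening: 0.358
grasp_force: 30.0
```

```bash
python3 -c "
from h import *
go(.5277,.1494,.0728,250)
a=snap('scene','s5')['frame']
cv2.imwrite('pics/c5.png',cv2.resize(a[180:260,200:320],(800,533),interpolation=cv2.INTER_CUBIC)[:,:,::-1])"
```

```text
j [  4.2  38.8 100.5   0.   40.7  -5.8] p [0.5281 0.1499 0.0729] yaw 99.94 F [-0.04 -1.35  2.78] M [-0.321 -0.031  0.039] op 31.18 gf 30.000557005405426 t 13.5667
shift [-0.0004 -0.0005  0.0001] wz -150.06
```

View pics/c5.png

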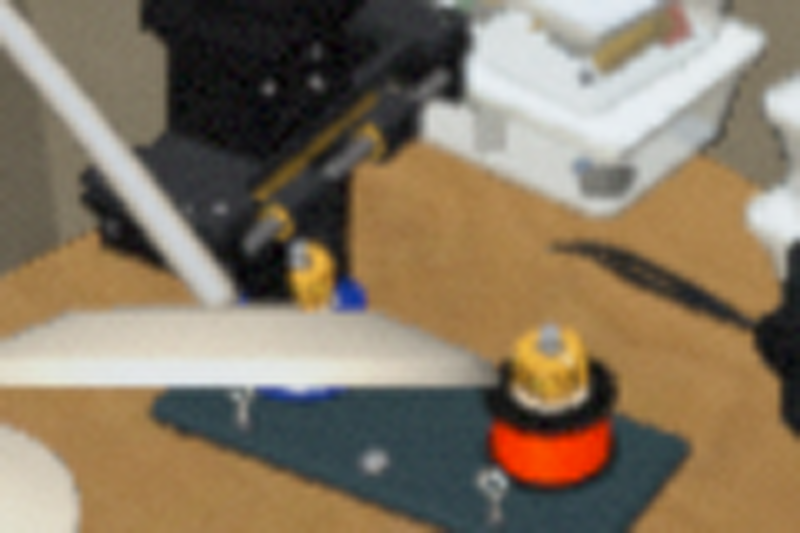

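The nut is held between the fingers at pixel (312, 275), and the wire nut at (548, 365) is untouched. The tool backed off 90.8° from the stop and grips at 30 N, so I'm handing in.

```bash
python3 -c "
from rig import bot
print(bot.hand_in())"
```

```text
the job is handed in; nothing more can be done
None
```

The solder reel's nut (left spindle) was screwed down to its stop, backed off about 91° by the tool's measured rotation, and handed in still gripped at 30 N; the wire reel's nut and the other things on the desk were left alone, and no verdict was returned.

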